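Latch the orange parts case in the 3D-printing corner

ROBOT

A 7-joint arm with a two-finger parallel gripper is mounted at the origin on the work surface. World frame = base frame: x ahead of the robot, y to its left, z up, the work surface at z = 0. Lengths are in m, angles in rad, forces in N, time in s.
With the tool pointing down it reaches from about 0.35 to 0.9 m from the base axis. Payload 8.1 kg.
Tool frame: the origin (TCP) lies on the centre line of the jaws, within the pads' length; the fingertips stand 14 mm ahead of it and the grasp point (between the pads) lies 5 mm behind it; z points along the fingers, y is the direction in which the jaws open and shut (so a half turn about z gives the same grasp; the last joint's range is limited). The gripper opens to 92 mm and grips with 3 to 60 N. Pads are 19 mm wide; open, the fingers measure 130 mm over their backs; the gripper's body (75 mm by 190 mm) begins 47 mm behind the grasp point.
Start: joints at [-1.278, 0.434, 0.025, 1.573, -0.012, 1.134, -0.075], TCP at [0.241, 0.577, 0.219] pointing down, gripper open.
Joint ranges: [-2.62, 2.62], [-0.44, 2.09], [-1.27, 1.32], [0.08, 2.57], [-1.32, 4.46], [0.12, 2], [-2.74, 2.74]. Speed limits (rad/s): [2.22, 2.22, 3.01, 3.01, 3.14, 3.14, 3.14].

INTERFACE

Orientations are given as a rotation vector (axis times angle).
In Python, from cell import arm, optics gives the robot as it stands.
- The arm moves only by the shell command python3 -m creep 'ROWS' [FORCE]. ROWS is JSON, a list of rows, each an object with "translation": the shift along the tool's x, y, z in m, a list of three; "rot": the turn, a rotation vector about the tool's x, y, z in degrees, a list of three; "jaw": the finger opening in m, from 0 to 0.0918. In form: [{"translation": [x, y, z], "rot": [wx, wy, wz], "jaw": jaw}, ...]. A call has 1 to 12 rows; each row shifts and turns the commanded pose from where the row before left it, along the tool's axes as they then stand; what a row does not reach is not made up. A row lasts 1/12 s, in which the tool goes at most 41.7 mm and 7.16 degrees, less where a joint would pass 70% of its speed; a pose out of reach is approached as far as the arm can. A call is refused whole if a number of a shift passes 0.0417 or a number of a turn 7.16, either way. A call with a gripper value outside its range is refused whole. The fingers move at their own pace and stop on an object; FORCE is the grip in N (left out, the last holds). Time passes only in rows, so rows that do not move let the fingers close. It gives the time, the measured TCP pose, the force and the opening at its end, in the units of the state.
- arm.observe(): the state, without advancing time (a new reading comes with each control period).
- optics.get_image(name): name is "scene" or "top"; returns the picture (400x640x3 uint8, red, green, blue); there is no depth.
- optics.camera_info(name): a dict with "fx", "fy", "cx", "cy" (pixels), "R" (3x3) and "t" (3): a world point X has camera coordinates R X + t. Camera axes: x right, y down, z forward; pixel columns grow to the right and rows downward; lengths in m; the calibration is good to about 2 mm. A picture is of the moment at which its call begins. camera_info takes no time and is no camera call.
- arm.sign_off(): hands the job in, once; it reports no verdict.
Trained networks look in the newest picture that a camera, given by its name, has taken for a name from the list of things; names that differ only in an ending like _2 or _b are one class to them, and where a whole thing is asked for, a point or a joint stands for the part that bears it (a point fixed in the world has none). Each returns a list of dicts, best first, with "score" (0 to 1); they miss things now and then, are a little off and sometimes report something else, mostly with a low value. They report only what shows in the picture. A call takes as long as a camera call.
- optics.boxes_of(camera, thing): "location" ([column, row] in pixels, amid what is visible of it).
- optics.pinpoint(camera, thing): "location" ([column, row] in pixels: a listed point, or the origin of a listed thing).
The state is a dict: "clock": time; "joints": joint angles; "dq": joint speeds; "joint_efforts": joint torques, N m; "position": TCP position; "ee_rot": TCP orientation; "force": force on the tool from outside, world axes, zero at the start; "ft_torque": the same for the moment, N m; "width": opening from 0.0 (shut) to 1.0 (fully open).
Only numpy, scipy, OpenCV 4.12 (cv2) and the standard library are available. Lean on these libraries where they do the work, as an engineer would, in place of code of your own. Each camera call takes 0.05 s, during which the arm holds its last target.

TASK

The orange parts case on the printer bench is packed: swing the pale-blue hook on its lid round until it is fully home on the steel catch post, then let go. Leave the hook of the grey case open as it is, and do not disturb the pen cup.

Things in the scene. Friction and masses are not known exactly. Their poses are not given: they have to be found in the camera images.
- orange_case: Orange plastic parts case, lid shut, fixed to the bench: 146 mm (x) by 226 mm (y), lid top 65 mm above the bench. Origin: centre of its underside, on the bench; z up; its front (-x side) looks roughly to the robot. On the lid a pale-blue hook arm swings level about an upright pivot at x = +35 mm, y = 0 (boss 26 mm across, up to 82 mm high); arm and hook lie 68 to 77 mm above the bench.
- orange_post (a point): Catch of the orange case: steel post with a round head on a ledge at the case's front, at x = -85 mm, y = 0 of the case. Neck 10 mm across, head 24 mm across; this point is the centre of the head's top, 89 mm above the bench. The hook (mouth 14 mm wide, 26 mm deep, 120 mm from the pivot) slides round the neck, under the head.
- orange_hook (a joint): Angle of the orange case's hook arm, rad. 0 = closed, at a stop: the arm points from the pivot to the case's -x, the post at the back of the hook. It grows counter-clockwise seen from above as the hook opens towards the case's -y (at 1.57 the arm points to -y), up to 1.9. About 0.8 N at the pull moves it; it stays where it is left.
- orange_pull (a point): Black upright round pull on the orange case's hook arm, 16 mm across, 77 to 114 mm above the bench. This point is on its axis, 100 mm above the bench, 75 mm from the pivot along the arm and 3 mm off the pivot-to-hook line on the opening side. Its x axis points along the arm to the pivot. To be pinched or pushed from above.
- grey_pull (a point): The same pull on the open hook of the grey case, a bystander of the same shape and size, fixed to the bench beside the orange one. Same height and axes. It must not be moved.
- pen_cup: Loose green cup with three pens, 76 mm across, 95 mm tall (pens up to about 155 mm), standing behind the cases. Origin: centre of its underside, z up. It must stay standing where it is.

How it is judged:
At the end, for the whole second after the job is handed in: The orange case's hook rests on its catch post, within 10 degrees (0.175 rad) of fully closed, at rest and released (value of joint orange_hook below 0.175 rad and velocity of joint orange_hook between -0.05 and 0.05 rad/s); the robot touches nothing.
It fails at once if the grey case's hook is moved (its pull by more than 15 mm) (distance of grey_pull from where it was at the start of the episode above 0.015 m).
It fails at once if the pen cup is shifted by more than 30 mm (distance of pen_cup from where it was at the start of the episode above 0.03 m).
It fails at once if the pen cup is tipped by more than 30 degrees (angle between pen_cup's own z axis and vertical above 0.52 rad).
It also fails if it takes over 35 s, if anything falls off the work surface, if the arm or the gripper's body presses on something with over 40 N, if the wrist force passes 120 N, or if a joint passes its speed limit or range.

## Working session

There is one attempt and no reset: what is moved stays moved. The work goes in short steps, Python scripts to look and compute and a shell command to move; the robot and the scene stay as the last step left them, time stands still between calls to the robot, and variables do not carry over. Pictures are saved under pics/ and viewed, and the job is handed in when it is done.

```bash
mkdir -p pics; ls
python3 - <<'E'
from cell import arm, optics
import cv2
s=arm.observe(); print(s)
for c in("scene","top"):
    im=optics.get_image(c); cv2.imwrite(f"pics/{c}0.png",im[:,:,::-1])
    i=optics.camera_info(c); print(c,i)
    for th in("orange_pull","orange_post","grey_pull","orange_case","pen_cup"):
        print(th,[(d["location"],round(d["score"],2)) for d in optics.pinpoint(c,th)][:4])
E
```

```text
pics
{'clock': 0.0, 'joints': array([-1.27759503,  0.4352274 ,  0.02500182,  1.57408399, -0.0115943 ,
        1.1339597 , -0.07512344]), 'dq': array([-2.86437848e-05, -1.55126190e-03,  8.17457486e-05, -1.13696268e-03,
        2.06755745e-04, -1.17966842e-04,  5.10482761e-04]), 'joint_efforts': array([ 7.83546857e-04, -6.67857957e+01,  9.85439681e-01, -3.14463401e+01,
       -6.04819693e-02,  4.26864345e-02,  1.39133017e-04]), 'position': array([0.24084335, 0.57618669, 0.21784762]), 'ee_rot': array([-6.17824019e-01, -3.08009350e+00,  2.39777845e-03]), 'force': array([-0.44078156, -0.03994955,  0.7839334 ]), 'ft_torque': array([-0.02286051,  0.05500882,  0.0354416 ]), 'width': 1.0020814654925723}
scene {'fx': 490.26892853046905, 'fy': 490.26892853046905, 'cx': 314.6327656340683, 'cy': 196.8816039206769, 'R': array([[-0.26541251,  0.96409281,  0.0090137 ],
       [ 0.78721946,  0.2220983 , -0.57528938],
       [-0.55663428, -0.14559324, -0.81790029]]), 't': array([ 0.16225258, -0.40559061,  1.52227557])}
orange_pull [([216.7, 173.4], 0.75)]
orange_post [([250.7, 136.3], 0.68)]
grey_pull [([367.4, 184.6], 0.87)]
orange_case [([253.8, 186.0], 0.55)]
pen_cup [([295.6, 278.6], 0.64)]
top {'fx': 405.1467956965924, 'fy': 405.1467956965924, 'cx': 314.8453717504999, 'cy': 198.58018493253635, 'R': array([[-0.02631046, -0.99963544, -0.00606202],
       [-0.98579619,  0.02695148, -0.16576939],
       [ 0.16587234,  0.00161445, -0.98614591]]), 't': array([-0.00538075,  0.61527491,  0.89656151])}
orange_pull [([419.2, 210.9], 0.73)]
orange_post [([401.4, 267.8], 0.65)]
grey_pull [([260.3, 235.4], 0.81)]
orange_case [([382.0, 229.0], 0.85)]
pen_cup [([306.4, 147.4], 0.86)]
```

View pics/scene0.png

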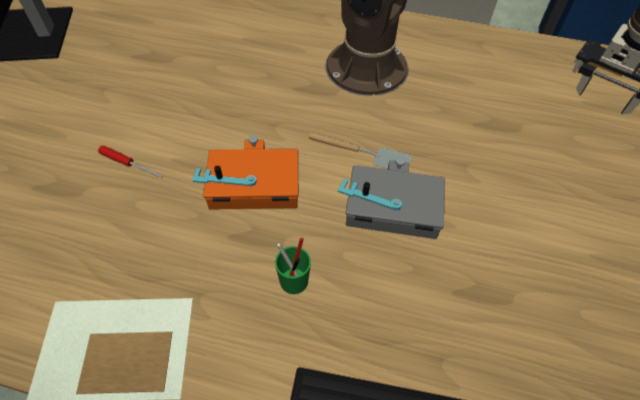

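View pics/top0.png

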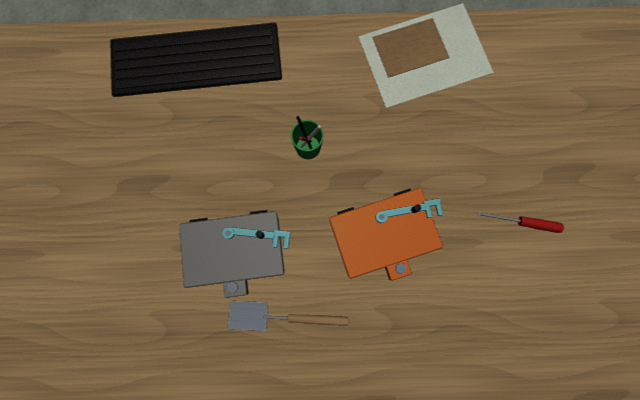

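```bash
cat > h.py <<'E'
from cell import arm, optics
import numpy as np
from scipy.spatial.transform import Rotation as Ro
def ray(c,px,z):
    i=optics.camera_info(c);R=i["R"];t=i["t"]
    d=R.T@np.array([(px[0]-i["cx"])/i["fx"],(px[1]-i["cy"])/i["fy"],1]);o=-R.T@t
    return o+d*(z-o[2])/d[2]
def tri(a,b):
    A=[];B=[]
    for c,px in(("scene",a),("top",b)):
        i=optics.camera_info(c);R=i["R"];t=i["t"];u=(px[0]-i["cx"])/i["fx"];v=(px[1]-i["cy"])/i["fy"]
        for q,r in((u,0),(v,1)): A.append(R[r]-q*R[2]);B.append(q*t[2]-t[r])
    return np.linalg.lstsq(np.array(A),np.array(B),rcond=None)[0]
def proj(c,X):
    i=optics.camera_info(c);p=i["R"]@X+i["t"];return np.array([i["fx"]*p[0]/p[2]+i["cx"],i["fy"]*p[1]/p[2]+i["cy"]])
E
python3 - <<'E'
from h import *
for n,a,b,z in(("pull",[216.7,173.4],[419.2,210.9],.1),("post",[250.7,136.3],[401.4,267.8],.089),("grey",[367.4,184.6],[260.3,235.4],.1),("case",[253.8,186],[382,229],0),("cup",[295.6,278.6],[306.4,147.4],0)):
    print(n,tri(a,b).round(3),ray("scene",a,z).round(3),ray("top",b,z).round(3))
E
```

```text
pull [ 0.575 -0.255  0.082] [ 0.588 -0.246  0.1  ] [ 0.573 -0.251  0.1  ]
post [ 0.451 -0.208  0.094] [ 0.447 -0.213  0.089] [ 0.45  -0.207  0.089]
grey [0.528 0.1   0.105] [0.524 0.102 0.1  ] [0.528 0.099 0.1  ]
case [ 0.542 -0.179  0.016] [ 0.532 -0.183  0.   ] [ 0.544 -0.183  0.   ]
cup [ 0.753 -0.005  0.006] [ 0.751 -0.006  0.   ] [ 0.755 -0.004  0.   ]
```

The scene picture shows the orange case with its post at about (254,140), pivot at (251,181), and the open arm with the pull at (218,172). In the top picture these are at (401,268), (382,217) and (417,209). The grey case sits on the +y side and the cup is behind both. The detections match the pictures.

Run:
```python
from h import *
print("pivot",ray("scene",[251,180.5],.082),ray("top",[381.5,217],.082))
print("post",ray("scene",[254,139],.089),ray("top",[401,268],.089))
print("pull top",ray("scene",[217.5,168],.114),ray("top",[416,209],.114))
import cv2
for c,x,y in(("scene",180,110),("top",310,170)):
    im=cv2.imread(f"pics/{c}0.png")[y:y+120,x:x+150]; cv2.imwrite(f"pics/{c}0z.png",cv2.resize(im,None,fx=5,fy=5,interpolation=cv2.INTER_CUBIC))
```

```text
pivot [ 0.57314556 -0.16751833  0.082     ] [ 0.56377502 -0.17031119  0.082     ]
post [ 0.45321359 -0.20170232  0.089     ] [ 0.45005481 -0.20563097  0.089     ]
pull top [ 0.581891   -0.24356091  0.114     ] [ 0.57544858 -0.2408141   0.114     ]
```

View pics/scene0z.png

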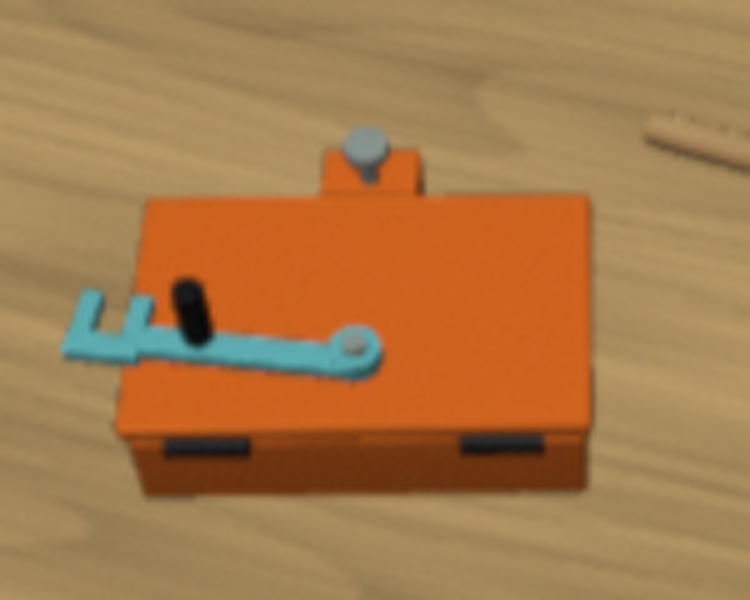

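View pics/top0z.png

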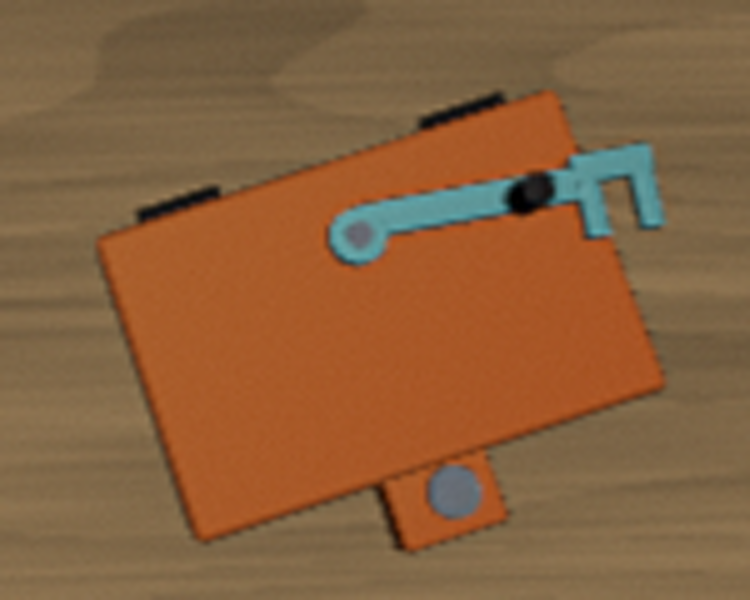

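Run:
```python
from h import *
from scipy.optimize import least_squares
def pts(p):
    x,y,w,q=p
    def C(a,b,z): return np.array([x+np.cos(w)*a-np.sin(w)*b,y+np.sin(w)*a+np.cos(w)*b,z])
    # arm dir in case: angle pi+q ; opening side = ccw tangent
    def P(z): 
        d=np.array([-np.cos(q),-np.sin(q)]);n=np.array([np.sin(q),-np.cos(q)])
        v=np.array([.035,0])+.075*d+.003*n; return C(v[0],v[1],z)
    return C(.035,0,.082),C(-.085,0,.089),P(.114),P(.1), [C(sx*.073,sy*.113,.065) for sx,sy in((1,1),(1,-1),(-1,-1),(-1,1))]
def z(c,u,v): return np.array([u/5+(180 if c=="scene" else 310),v/5+(110 if c=="scene" else 170)])
obs=[("scene",0,z("scene",354,345)),("scene",1,z("scene",366,143)),("scene",2,z("scene",187,288)),
("top",0,z("top",358,235)),("top",1,z("top",454,492)),("top",2,z("top",538,188))]
# top lid corners: (+x,+y)=(97,240), (+x,-y)=(557,90), (-x,-y)=(665,382), (-x,+y)=(200,540)
co=[("top",0,(97,240)),("top",1,(557,90)),("top",2,(665,382)),("top",3,(200,540)),("scene",0,(590,430)),("scene",1,(117,430)),("scene",2,(147,198)),("scene",3,(589,196))]
def f(p):
    P=pts(p);r=[proj(c,P[k])-o for c,k,o in obs]+[proj(c,P[4][k])-z(c,*o) for c,k,o in co]
    return np.concatenate(r)
s=least_squares(f,[.54,-.18,.25,1.5],loss="soft_l1")
print(s.x,f(s.x).reshape(-1,2).round(1).tolist())
P=pts(s.x);print(P[0],P[1],P[3])
g=lambda q:pts([*s.x[:3],q])[3]
for q in(1.6,1.4,1.2,1,.8,.6,.4,.2,0): print(q,g(q).round(4))
o=arm.observe(); print(Ro.from_rotvec(o["ee_rot"]).as_matrix().round(4),o["position"])
```

```text
[ 0.53247222 -0.18072484  0.28906526  1.41977511] [[-0.1, -1.1], [-0.1, -0.5], [0.1, -0.5], [0.0, -1.0], [-0.1, -0.8], [0.0, -0.4], [-1.1, -1.5], [-0.4, -1.7], [0.8, 0.3], [-1.0, 0.3], [0.5, -1.5], [-0.9, -0.4], [-0.5, -1.1], [0.6, -1.6]]
[ 0.56602009 -0.17074787  0.082     ] [ 0.4509988  -0.20495464  0.089     ] [ 0.57931201 -0.24462158  0.1       ]
1.6 [ 0.5923 -0.241   0.1   ]
1.4 [ 0.5778 -0.2449  0.1   ]
1.2 [ 0.5629 -0.2457  0.1   ]
1 [ 0.5481 -0.2436  0.1   ]
0.8 [ 0.5339 -0.2386  0.1   ]
0.6 [ 0.5211 -0.2309  0.1   ]
0.4 [ 0.51   -0.2207  0.1   ]
0.2 [ 0.5012 -0.2086  0.1   ]
0 [ 0.495 -0.195  0.1  ]
[[-0.9226  0.3857  0.    ]
 [ 0.3857  0.9226  0.    ]
 [-0.      0.     -1.    ]] [0.24100473 0.57666604 0.21863911]
```

The fit agrees with the pictures to about 1 px and puts the hook at about 1.42 rad. I'll hold the pull in a loose cage between the fingers, with the tips at about 95 mm, above everything except the pull. First I move over it at travel height.

```bash
python3 -m creep '[{"translation":[-0.012,-0.012,0],"rot":[0,0,0],"jaw":0.04},{"translation":[-0.024,-0.024,0],"rot":[0,0,0],"jaw":0.04},{"translation":[-0.024,-0.024,0],"rot":[0,0,0],"jaw":0.04},{"translation":[-0.024,-0.024,0],"rot":[0,0,0],"jaw":0.04},{"translation":[-0.024,-0.024,0],"rot":[0,0,0],"jaw":0.04},{"translation":[-0.024,-0.024,0],"rot":[0,0,0],"jaw":0.04},{"translation":[-0.024,-0.024,0],"rot":[0,0,0],"jaw":0.04},{"translation":[-0.024,-0.024,0],"rot":[0,0,0],"jaw":0.04},{"translation":[-0.024,-0.024,0],"rot":[0,0,0],"jaw":0.04},{"translation":[-0.024,-0.024,0],"rot":[0,0,0],"jaw":0.04},{"translation":[-0.024,-0.024,0],"rot":[0,0,0],"jaw":0.04},{"translation":[-0.024,-0.024,0],"rot":[0,0,0],"jaw":0.04}]'
python3 -m creep '[{"translation":[-0.024,-0.024,0],"rot":[0,0,0],"jaw":0.04},{"translation":[-0.024,-0.024,0],"rot":[0,0,0],"jaw":0.04},{"translation":[-0.024,-0.024,0],"rot":[0,0,0],"jaw":0.04},{"translation":[-0.024,-0.024,0],"rot":[0,0,0],"jaw":0.04},{"translation":[-0.024,-0.024,0],"rot":[0,0,0],"jaw":0.04},{"translation":[-0.024,-0.024,0],"rot":[0,0,0],"jaw":0.04},{"translation":[-0.024,-0.024,0],"rot":[0,0,0],"jaw":0.04},{"translation":[-0.024,-0.024,0],"rot":[0,0,0],"jaw":0.04},{"translation":[-0.024,-0.024,0],"rot":[0,0,0],"jaw":0.04},{"translation":[-0.024,-0.024,0],"rot":[0,0,0],"jaw":0.04},{"translation":[-0.024,-0.024,0],"rot":[0,0,0],"jaw":0.04},{"translation":[-0.024,-0.024,0],"rot":[0,0,0],"jaw":0.04}]'
```

```text
clock: 1.6
position: [0.3896, 0.2141, 0.2189]
ee_rot: [0.618, 3.08, 0.001]
force: [0.4, 0.5, -0.1]
width: 0.438
clock: 2.6
position: [0.5444, -0.1627, 0.2188]
ee_rot: [0.617, 3.08, 0.0]
force: [-0.0, 0.2, 0.1]
width: 0.436
```

```bash
python3 -m creep '[{"translation":[-0.0213,-0.0207,0],"rot":[0,0,0],"jaw":0.04},{"translation":[-0.0213,-0.0207,0],"rot":[0,0,0],"jaw":0.04},{"translation":[-0.0213,-0.0207,0],"rot":[0,0,0],"jaw":0.04},{"translation":[0,0,0],"rot":[0,0,6.6],"jaw":0.04},{"translation":[0,0,0],"rot":[0,0,6.6],"jaw":0.04},{"translation":[0,0,0],"rot":[0,0,6.6],"jaw":0.04},{"translation":[0,0,0],"rot":[0,0,6.6],"jaw":0.04},{"translation":[0,0,0],"rot":[0,0,6.6],"jaw":0.04},{"translation":[0,0,0],"rot":[0,0,6.6],"jaw":0.04},{"translation":[0,0,0],"rot":[0,0,6.6],"jaw":0.04},{"translation":[0,0,0],"rot":[0,0,6.6],"jaw":0.04},{"translation":[0,0,0],"rot":[0,0,6.6],"jaw":0.04}]'
python3 -m creep '[{"translation":[0,0,0],"rot":[0,0,0],"jaw":0.04},{"translation":[0,0,0],"rot":[0,0,0],"jaw":0.04}]'
python3 - <<'E'
from h import *
o=arm.observe();R=Ro.from_rotvec(o["ee_rot"]).as_matrix();print(R.round(3),o["position"],o["joints"].round(2))
print(R.T@(np.array([.5793,-.2446,.109])-o["position"]))
import cv2
for c,x,y in(("scene",130,60),("top",290,120)):
    im=optics.get_image(c)[y:y+190,x:x+240,::-1]; cv2.imwrite(f"pics/{c}1.png",cv2.resize(im,None,fx=3,fy=3,interpolation=cv2.INTER_CUBIC))
E
```

```text
clock: 3.6
position: [0.579, -0.243, 0.2187]
ee_rot: [2.069, 2.364, 0.0]
force: [1.2, -0.3, -0.3]
width: 0.433
clock: 3.77
position: [0.579, -0.2429, 0.2185]
ee_rot: [-2.058, -2.373, 0.0]
force: [-0.2, 0.0, -0.8]
width: 0.435
[[-0.142  0.99  -0.   ]
 [ 0.99   0.142 -0.   ]
 [-0.    -0.    -1.   ]] [ 0.5789511  -0.24291797  0.21854566] [-0.16  0.51  0.73  1.61 -0.36  1.17  0.79]
[-0.00169778  0.00013676  0.10954588]
```

View pics/scene1.png

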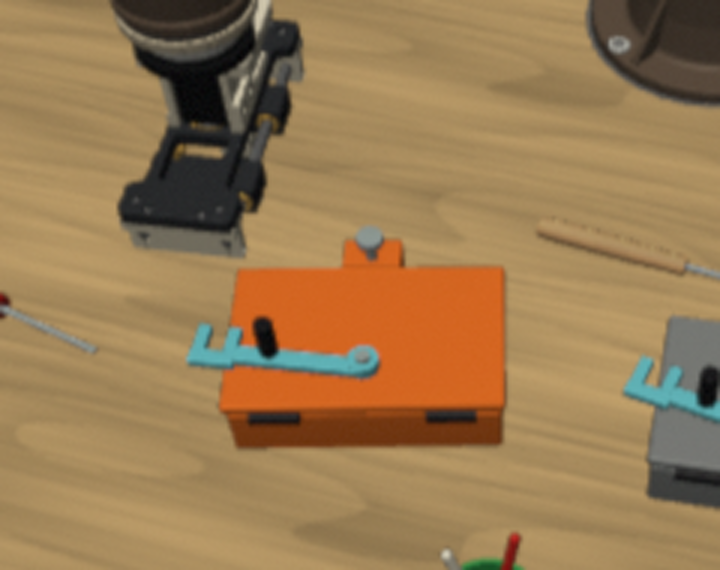

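The gripper stands clear, with its fingertips at about (190,240) in the crop. I'll check that projection, then descend 75 mm so the tips are still above the pull.

```bash
python3 - <<'E'
from h import *
p=arm.observe()["position"]-[0,0,.014]
print(((proj("scene",p)-[130,60])*3).round(), ((proj("top",p)-[290,120])*3).round())
E
python3 -m creep '[{"translation":[-0.0017,0,0.02],"rot":[0,0,0],"jaw":0.04},{"translation":[0,0,0.03],"rot":[0,0,0],"jaw":0.04},{"translation":[0,0,0.025],"rot":[0,0,0],"jaw":0.04},{"translation":[0,0,0],"rot":[0,0,0],"jaw":0.04}]'
python3 - <<'E'
from h import *
import cv2
for c,x,y in(("scene",130,60),("top",290,120)):
    im=optics.get_image(c)[y:y+190,x:x+240,::-1]; cv2.imwrite(f"pics/{c}2.png",cv2.resize(im,None,fx=3,fy=3,interpolation=cv2.INTER_CUBIC))
E
```

```text
[246. 243.] [415. 242.]
clock: 4.2
position: [0.5766, -0.2431, 0.1392]
ee_rot: [-2.055, -2.367, 0.003]
force: [-0.4, 0.5, -1.0]
width: 0.437
```

View pics/scene2.png

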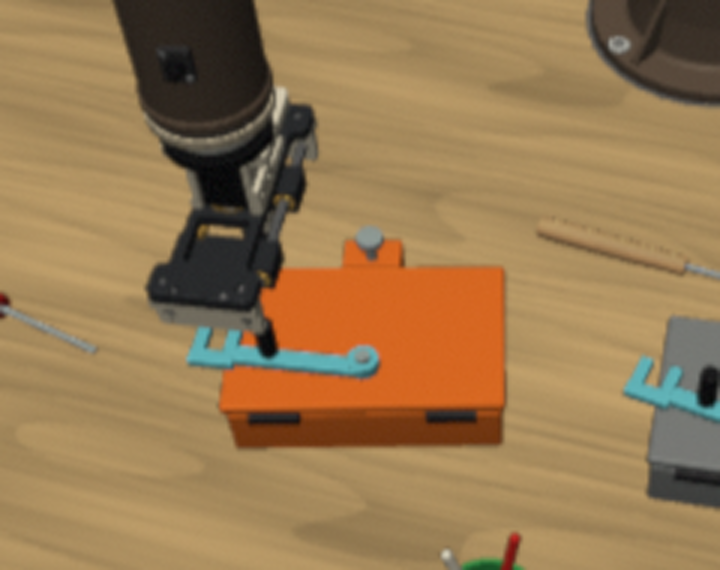

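View pics/top2.png

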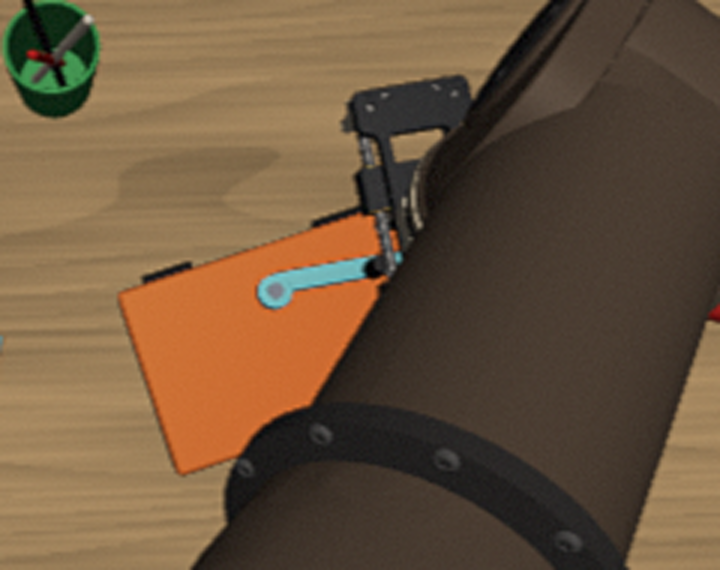

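In these pictures the gripper body hides the fingers from behind. I'll project the body's corners as a check and let the arm settle.

```bash
python3 -m creep '[{"translation":[0,0,0],"rot":[0,0,0],"jaw":0.04}]'
python3 - <<'E'
from h import *
o=arm.observe();R=Ro.from_rotvec(o["ee_rot"]).as_matrix();p=o["position"];print(p,o["force"].round(1))
for v in ([.0375,.095,-.052],[-.0375,.095,-.052],[0,.03,.014],[0,.039,.014],[0,.02,.014]):
    q=p+R@v; print(v,((proj("scene",q)-[130,60])*3).round(),((proj("top",q)-[290,120])*3).round())
print("err",R.T@(np.array([.5793,-.2446,.109])-p))
E
```

```text
clock: 4.38
position: [0.5799, -0.2456, 0.1453]
ee_rot: [2.061, 2.369, 0.001]
force: [0.7, 0.2, 0.7]
width: 0.437
[ 0.57988092 -0.24556914  0.14529699] [0.7 0.2 0.7]
[0.0375, 0.095, -0.052] [262. 358.] [330. 113.]
[-0.0375, 0.095, -0.052] [157. 347.] [440.  95.]
[0, 0.03, 0.014] [248. 338.] [381. 216.]
[0, 0.039, 0.014] [245. 347.] [379. 204.]
[0, 0.02, 0.014] [251. 328.] [384. 230.]
err [ 0.00107855 -0.0005042   0.03629505]
```

```bash
python3 -m creep '[{"translation":[0,0,0.008],"rot":[0,0,0],"jaw":0.04},{"translation":[0,0,0.01],"rot":[0,0,0],"jaw":0.04},{"translation":[0,0,0.01],"rot":[0,0,0],"jaw":0.04},{"translation":[0,0,0.007],"rot":[0,0,0],"jaw":0.04},{"translation":[0,0,0],"rot":[0,0,0],"jaw":0.04},{"translation":[0,0,0],"rot":[0,0,0],"jaw":0.03},{"translation":[0,0,0],"rot":[0,0,0],"jaw":0.03}]'
python3 - <<'E'
from h import *
o=arm.observe();R=Ro.from_rotvec(o["ee_rot"]).as_matrix();print(o["force"].round(1),"err",R.T@(np.array([.5793,-.2446,.109])-o["position"]))
E
```

```text
clock: 4.97
position: [0.5792, -0.245, 0.1087]
ee_rot: [2.063, 2.369, -0.0]
force: [-0.4, 0.7, -0.3]
width: 0.346
[-0.4  0.7 -0.3] err [ 0.00038408  0.0001486  -0.00027667]
```

The cage is in place around the pull, centred to within 0.4 mm. Now I swing along the arc at 3.4° a row.

```bash
python3 -m creep '[{"translation":[0,-0.0044,0],"rot":[0,0,3.4],"jaw":0.03},{"translation":[0,-0.0044,0],"rot":[0,0,3.4],"jaw":0.03},{"translation":[0,-0.0044,0],"rot":[0,0,3.4],"jaw":0.03},{"translation":[0,-0.0044,0],"rot":[0,0,3.4],"jaw":0.03},{"translation":[0,-0.0044,0],"rot":[0,0,3.4],"jaw":0.03},{"translation":[0,-0.0044,0],"rot":[0,0,3.4],"jaw":0.03},{"translation":[0,-0.0044,0],"rot":[0,0,3.4],"jaw":0.03},{"translation":[0,-0.0044,0],"rot":[0,0,3.4],"jaw":0.03},{"translation":[0,-0.0044,0],"rot":[0,0,3.4],"jaw":0.03},{"translation":[0,-0.0044,0],"rot":[0,0,3.4],"jaw":0.03},{"translation":[0,-0.0044,0],"rot":[0,0,3.4],"jaw":0.03},{"translation":[0,-0.0044,0],"rot":[0,0,3.4],"jaw":0.03}]'
cat > chk.py <<'E'
from h import *
import sys,cv2
o=arm.observe();R=Ro.from_rotvec(o["ee_rot"]).as_matrix()
print("q_tool",np.arctan2(R[1,1],R[0,1])-(.28907-np.pi/2),"pivot in tool",R.T@(np.array([.5660,-.1707,.109])-o["position"]),"F tool",(R.T@o["force"]).round(1))
for c,x,y in(("scene",130,60),("top",290,120)):
    im=optics.get_image(c)[y:y+190,x:x+240,::-1]; cv2.imwrite(f"pics/{c}{sys.argv[1]}.png",cv2.resize(im,None,fx=3,fy=3,interpolation=cv2.INTER_CUBIC))
E
python3 chk.py 3
```

```text
clock: 5.97
position: [0.5285, -0.2353, 0.1092]
ee_rot: [2.761, 1.497, 0.001]
force: [0.3, -0.3, 0.2]
width: 0.323
q_tool 0.7048766379332968 pivot in tool [ 0.07457618 -0.00379399  0.00023734] F tool [-0.1  0.4 -0.2]
```

View pics/scene3.png

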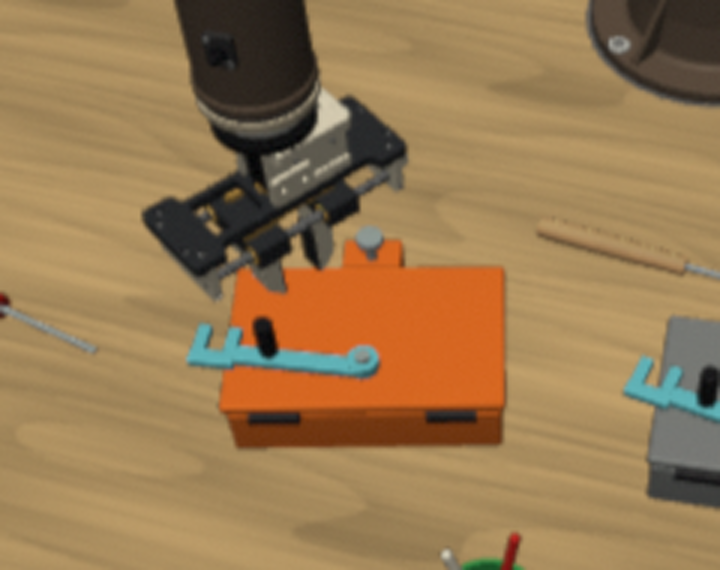

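The hook has not moved: the pull is still at (263,335) in the crop and the fingers, with tips at about (275,285) and (320,262), missed it. I'll compare the observed fingertip pixels with the predicted ones.

Run:
```python
from h import *
o=arm.observe();R=Ro.from_rotvec(o["ee_rot"]).as_matrix();p=o["position"];w=o["width"]*.0918/2
print(p,R.round(2).tolist())
for v in ([0,w,.014],[0,-w,.014],[0,w+.019,.014],[0,-w-.019,.014],[0,0,.014],[0,w,-.03]):
    q=p+R@v; print(np.round(v,3),((proj("scene",q)-[130,60])*3).round(),((proj("top",q)-[290,120])*3).round())
print([(proj("scene",np.array([.5793,-.2446,z]))-[130,60])*3 for z in(.077,.114)])
```

```text
[ 0.52819532 -0.23489673  0.10896826] [[0.54, 0.84, 0.0], [0.84, -0.54, 0.0], [0.0, 0.0, -1.0]]
[0.    0.015 0.014] [286. 300.] [378. 317.]
[ 0.    -0.015  0.014] [316. 281.] [358. 352.]
[0.    0.034 0.014] [267. 312.] [391. 295.]
[ 0.    -0.034  0.014] [335. 270.] [345. 374.]
[0.    0.    0.014] [301. 291.] [368. 335.]
[ 0.     0.015 -0.03 ] [278. 264.] [393. 311.]
[array([269.60498104, 350.20824783]), array([262.50208473, 321.19718387])]
```

View pics/top3.png

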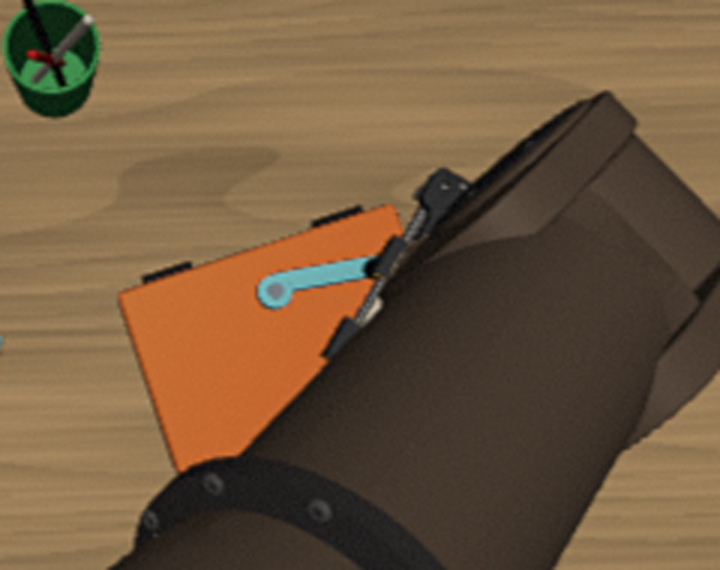

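Run:
```python
from h import *
import cv2
im=optics.get_image("scene")[100:200,175:295,::-1].copy();im=cv2.resize(im,None,fx=6,fy=6,interpolation=cv2.INTER_CUBIC)
o=arm.observe();R=Ro.from_rotvec(o["ee_rot"]).as_matrix();p=o["position"];w=o["width"]*.0918/2
for v in ([-.0095,w,.014],[.0095,w,.014],[.0095,-w,.014],[-.0095,-w,.014]):
    u=((proj("scene",p+R@v)-[175,100]+.5)*6).astype(int);cv2.circle(im,tuple(map(int,u)),3,(0,255,0),-1)
cv2.imwrite("pics/z3.png",im)
```

```text
(no output)
```

View pics/z3.png

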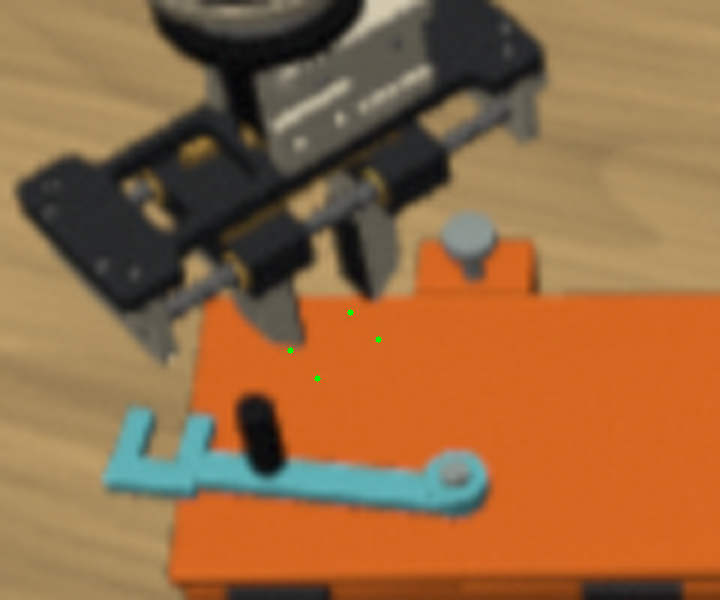

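The seen tips lie about 4–6 px above the predicted ones, so they are probably 15–20 mm higher than assumed and passed just over the pull. There is free lid under the fingers here. I'll descend in small steps and watch the force to find the true tip height.

```bash
python3 -m creep '[{"translation":[0,0,0.004],"rot":[0,0,0],"jaw":0.03},{"translation":[0,0,0.004],"rot":[0,0,0],"jaw":0.03},{"translation":[0,0,0.004],"rot":[0,0,0],"jaw":0.03},{"translation":[0,0,0.004],"rot":[0,0,0],"jaw":0.03},{"translation":[0,0,0],"rot":[0,0,0],"jaw":0.03},{"translation":[0,0,0],"rot":[0,0,0],"jaw":0.03}]'
python3 - <<'E'
from h import *
import cv2
im=optics.get_image("scene")[100:200,175:295,::-1].copy();im=cv2.resize(im,None,fx=6,fy=6,interpolation=cv2.INTER_CUBIC)
o=arm.observe();R=Ro.from_rotvec(o["ee_rot"]).as_matrix();p=o["position"];w=o["width"]*.0918/2
print(p,o["force"])
for v in ([-.0095,w,.014],[.0095,w,.014],[.0095,-w,.014],[-.0095,-w,.014]):
    u=((proj("scene",p+R@v)-[175,100]+.5)*6).astype(int);cv2.circle(im,tuple(map(int,u)),3,(0,255,0),-1)
cv2.imwrite("pics/z4.png",im)
E
```

```text
clock: 6.62
position: [0.5281, -0.2352, 0.0923]
ee_rot: [-2.759, -1.502, 0.001]
force: [-0.9, -0.4, -0.1]
width: 0.33
[ 0.52826236 -0.23528703  0.09250751] [ 0.36938769 -0.33807607  0.31182833]
```

View pics/z4.png

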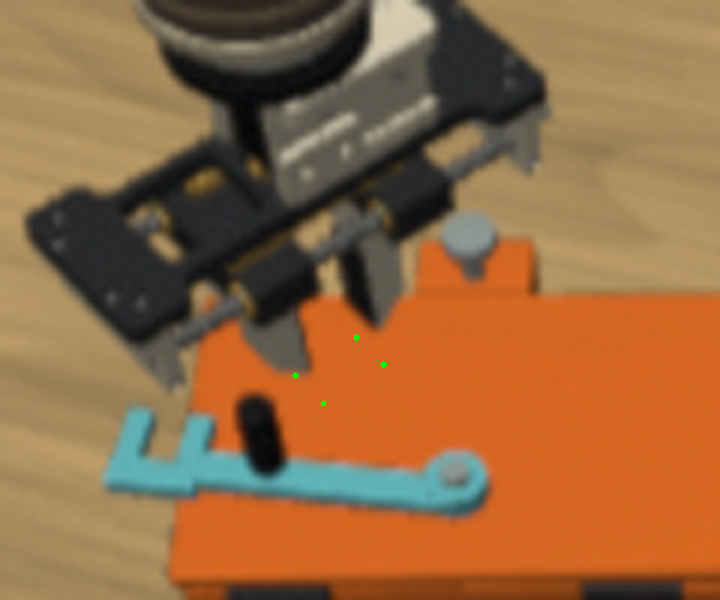

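```bash
python3 -m creep '[{"translation":[0,0,0.002],"rot":[0,0,0],"jaw":0.03},{"translation":[0,0,0.002],"rot":[0,0,0],"jaw":0.03},{"translation":[0,0,0.002],"rot":[0,0,0],"jaw":0.03},{"translation":[0,0,0.002],"rot":[0,0,0],"jaw":0.03},{"translation":[0,0,0],"rot":[0,0,0],"jaw":0.03}]'
python3 -m creep '[{"translation":[0,0,0.002],"rot":[0,0,0],"jaw":0.03},{"translation":[0,0,0.002],"rot":[0,0,0],"jaw":0.03},{"translation":[0,0,0],"rot":[0,0,0],"jaw":0.03}]'
```

```text
clock: 7.08
position: [0.5281, -0.2349, 0.0842]
ee_rot: [-2.759, -1.502, 0.001]
force: [0.1, -0.1, 0.0]
width: 0.328
clock: 7.33
position: [0.5282, -0.235, 0.0802]
ee_rot: [-2.759, -1.502, 0.0]
force: [0.7, 0.4, -0.9]
width: 0.327
```

```bash
python3 -m creep '[{"translation":[0,0,0.002],"rot":[0,0,0],"jaw":0.03},{"translation":[0,0,0],"rot":[0,0,0],"jaw":0.03}]'; python3 -m creep '[{"translation":[0,0,0.001],"rot":[0,0,0],"jaw":0.03},{"translation":[0,0,0],"rot":[0,0,0],"jaw":0.03}]'
python3 - <<'E'
from h import *
import cv2
im=optics.get_image("scene")[100:200,175:295,::-1].copy();im=cv2.resize(im,None,fx=6,fy=6,interpolation=cv2.INTER_CUBIC)
cv2.imwrite("pics/z5.png",im)
E
```

```text
clock: 7.5
position: [0.5283, -0.235, 0.0783]
ee_rot: [-2.759, -1.502, 0.0]
force: [-0.4, 0.2, -0.0]
width: 0.33
clock: 7.67
position: [0.5283, -0.2351, 0.0775]
ee_rot: [-2.759, -1.502, 0.0]
force: [0.1, -0.2, 0.4]
width: 0.325
```

View pics/z5.png

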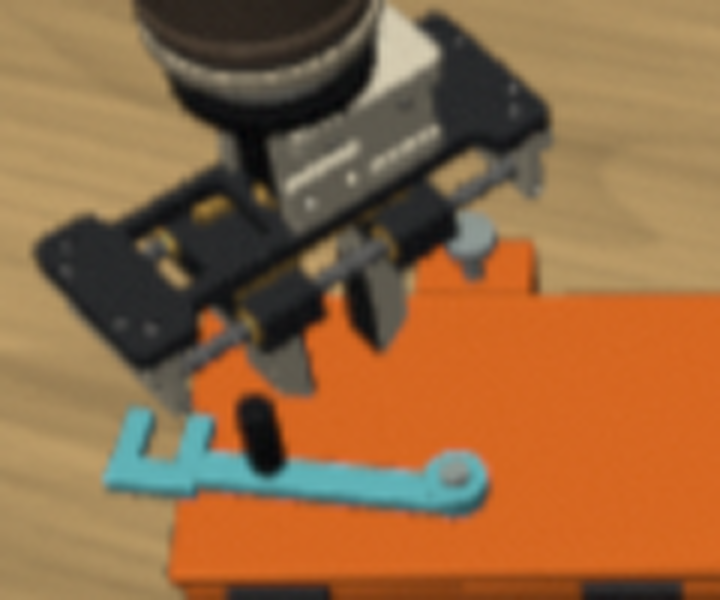

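There is still no contact at TCP z 0.0775, where the lid should already be touched. So the tips really are about 20 mm higher than nominal, matching the pictures and the miss. I'll lift, go back over the pull, and check the pose there before lowering to TCP z of about 0.081.

```bash
python3 -m creep '[{"translation":[0,0,-0.015],"rot":[0,0,0],"jaw":0.036},{"translation":[0,0,-0.02],"rot":[0,0,0],"jaw":0.036},{"translation":[0,0,-0.012],"rot":[0,0,0],"jaw":0.036},{"translation":[0.0009,0.0089,0],"rot":[0,0,-6.8],"jaw":0.036},{"translation":[0.0009,0.0089,0],"rot":[0,0,-6.8],"jaw":0.036},{"translation":[0.0009,0.0089,0],"rot":[0,0,-6.8],"jaw":0.036},{"translation":[0.0009,0.0089,0],"rot":[0,0,-6.8],"jaw":0.036},{"translation":[0.0009,0.0089,0],"rot":[0,0,-6.8],"jaw":0.036},{"translation":[0.0009,0.0089,0],"rot":[0,0,-6.8],"jaw":0.036},{"translation":[0,0,0],"rot":[0,0,0],"jaw":0.036},{"translation":[0,0,0],"rot":[0,0,0],"jaw":0.036}]'
python3 - <<'E'
from h import *
import cv2
o=arm.observe();R=Ro.from_rotvec(o["ee_rot"]).as_matrix();print("err",R.T@(np.array([.5793,-.2446,.081])-o["position"]))
for c,x,y in(("scene",175,100),("top",340,160)):
    im=optics.get_image(c)[y:y+100,x:x+120,::-1]; cv2.imwrite(f"pics/{c}6.png",cv2.resize(im,None,fx=6,fy=6,interpolation=cv2.INTER_CUBIC))
E
```

```text
clock: 8.63
position: [0.5801, -0.2444, 0.1246]
ee_rot: [2.067, 2.366, 0.001]
force: [-0.7, 0.2, 0.6]
width: 0.391
err [-0.00011256 -0.00085966  0.04363835]
```

View pics/scene6.png

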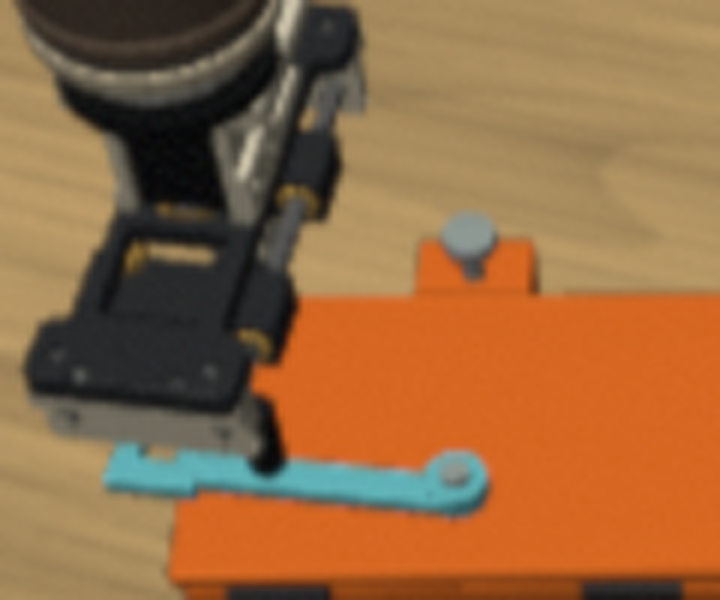

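View pics/top6.png

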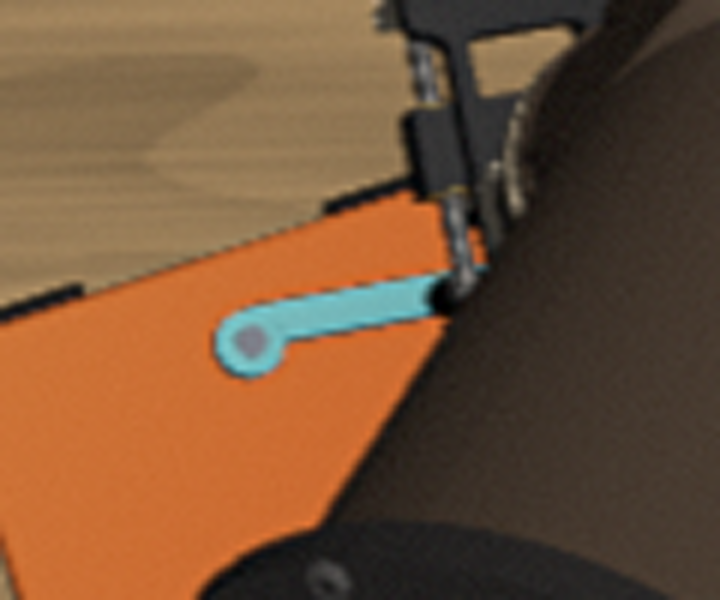

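The pull still stands at about (262,435) in the scene crop and the tool is centred over it within 1 mm. With the tips 20 mm up, the earlier tip pixels are reproduced to 2 mm sideways, so I descend at this place.

```bash
python3 -m creep '[{"translation":[0,-0.0009,0.004],"rot":[0,0,0],"jaw":0.036},{"translation":[0,0,0.008],"rot":[0,0,0],"jaw":0.036},{"translation":[0,0,0.008],"rot":[0,0,0],"jaw":0.036},{"translation":[0,0,0.008],"rot":[0,0,0],"jaw":0.036},{"translation":[0,0,0],"rot":[0,0,0],"jaw":0.036}]'
python3 -m creep '[{"translation":[0,0,0.005],"rot":[0,0,0],"jaw":0.036},{"translation":[0,0,0.005],"rot":[0,0,0],"jaw":0.036},{"translation":[0,0,0.005],"rot":[0,0,0],"jaw":0.036},{"translation":[0,0,0],"rot":[0,0,0],"jaw":0.036},{"translation":[0,0,0],"rot":[0,0,0],"jaw":0.03},{"translation":[0,0,0],"rot":[0,0,0],"jaw":0.03}]'
python3 chk.py 7
```

```text
clock: 9.15
position: [0.578, -0.2437, 0.0943]
ee_rot: [-2.061, -2.367, 0.002]
force: [-0.7, 0.2, -0.2]
width: 0.394
clock: 9.65
position: [0.5793, -0.2446, 0.0818]
ee_rot: [2.063, 2.369, 0.0]
force: [-0.3, -0.4, -0.0]
width: 0.333
q_tool 1.4198366046797748 pivot in tool [ 0.07505039 -0.00300496 -0.0272419 ] F tool [-0.4 -0.4  0. ]
```

View pics/scene7.png

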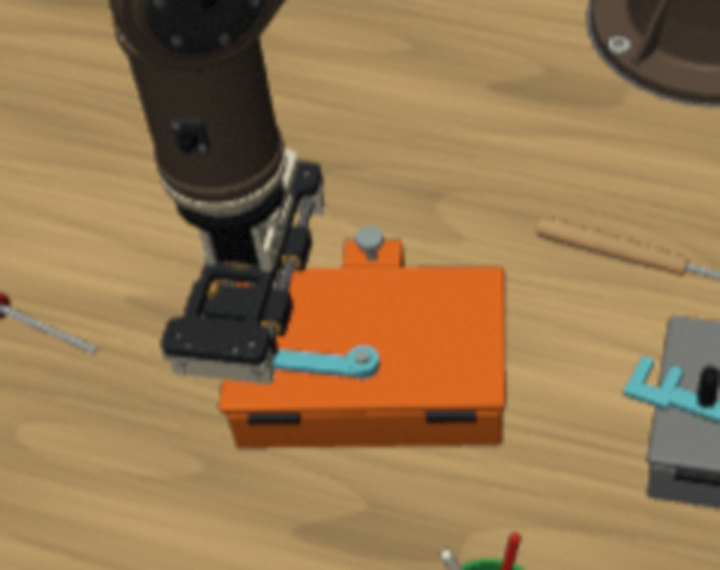

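Contact-free and centred. I'll do half of the swing, then look again.

```bash
python3 -m creep '[{"translation":[0,-0.0044,0],"rot":[0,0,3.4],"jaw":0.03},{"translation":[0,-0.0044,0],"rot":[0,0,3.4],"jaw":0.03},{"translation":[0,-0.0044,0],"rot":[0,0,3.4],"jaw":0.03},{"translation":[0,-0.0044,0],"rot":[0,0,3.4],"jaw":0.03},{"translation":[0,-0.0044,0],"rot":[0,0,3.4],"jaw":0.03},{"translation":[0,-0.0044,0],"rot":[0,0,3.4],"jaw":0.03},{"translation":[0,-0.0044,0],"rot":[0,0,3.4],"jaw":0.03},{"translation":[0,-0.0044,0],"rot":[0,0,3.4],"jaw":0.03},{"translation":[0,-0.0044,0],"rot":[0,0,3.4],"jaw":0.03},{"translation":[0,-0.0044,0],"rot":[0,0,3.4],"jaw":0.03}]'
python3 chk.py 8
```

```text
clock: 10.58
position: [0.5365, -0.2394, 0.0821]
ee_rot: [2.667, 1.658, 0.001]
force: [0.8, -1.4, 0.5]
width: 0.324
q_tool 0.8233260366017386 pivot in tool [ 0.07465278 -0.00389873 -0.02689938] F tool [-0.9  1.4 -0.5]
```

View pics/scene8.png

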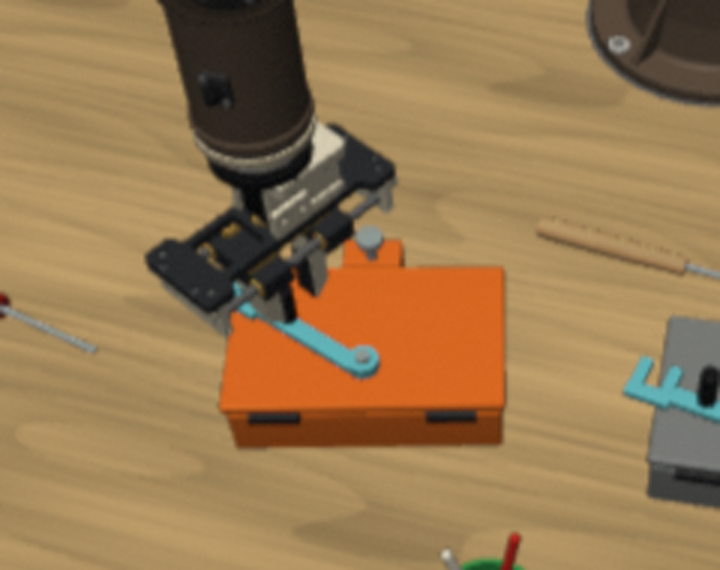

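The hook follows now: the arm runs from (362,358) to (240,290) with the pull against the trailing finger. I'll continue.

```bash
python3 -m creep '[{"translation":[0,-0.0044,0],"rot":[0,0,3.4],"jaw":0.03},{"translation":[0,-0.0044,0],"rot":[0,0,3.4],"jaw":0.03},{"translation":[0,-0.0044,0],"rot":[0,0,3.4],"jaw":0.03},{"translation":[0,-0.0044,0],"rot":[0,0,3.4],"jaw":0.03},{"translation":[0,-0.0044,0],"rot":[0,0,3.4],"jaw":0.03},{"translation":[0,-0.0044,0],"rot":[0,0,3.4],"jaw":0.03},{"translation":[0,-0.0044,0],"rot":[0,0,3.4],"jaw":0.03},{"translation":[0,-0.0044,0],"rot":[0,0,3.4],"jaw":0.03},{"translation":[0,-0.0044,0],"rot":[0,0,3.4],"jaw":0.03},{"translation":[0,-0.0044,0],"rot":[0,0,3.4],"jaw":0.03},{"translation":[0,-0.0044,0],"rot":[0,0,3.4],"jaw":0.03},{"translation":[0,-0.0044,0],"rot":[0,0,3.4],"jaw":0.03}]'
python3 chk.py 9
```

```text
clock: 11.68
position: [0.4997, -0.2028, 0.0819]
ee_rot: [3.078, 0.628, 0.001]
force: [-0.2, -1.9, 0.6]
width: 0.325
q_tool 0.11370770683527454 pivot in tool [ 0.07357531 -0.00354116 -0.02704665] F tool [-0.9  1.7 -0.6]
```

View pics/scene9.png

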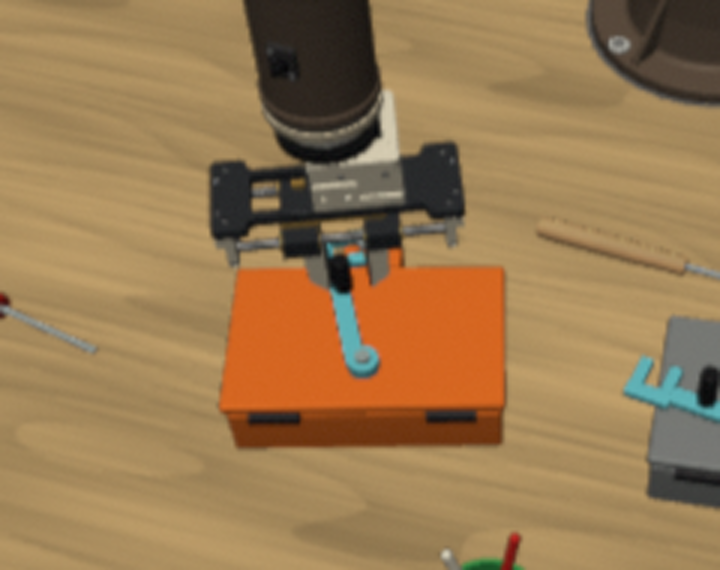

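```bash
python3 -m creep '[{"translation":[0,-0.0044,0],"rot":[0,0,3.2],"jaw":0.03},{"translation":[0,-0.0044,0],"rot":[0,0,3.2],"jaw":0.03},{"translation":[0,-0.002,0],"rot":[0,0,0],"jaw":0.03},{"translation":[0,0,0],"rot":[0,0,0],"jaw":0.03}]'
python3 -m creep '[{"translation":[0,-0.002,0],"rot":[0,0,0],"jaw":0.03},{"translation":[0,0,0],"rot":[0,0,0],"jaw":0.03}]'
python3 -m creep '[{"translation":[0,-0.0015,0],"rot":[0,0,0],"jaw":0.03},{"translation":[0,0,0],"rot":[0,0,0],"jaw":0.03}]'
python3 chk.py 10
```

```text
clock: 12.12
position: [0.4959, -0.1922, 0.0816]
ee_rot: [-3.107, -0.464, 0.0]
force: [-0.5, 0.4, -0.3]
width: 0.331
clock: 12.28
position: [0.4952, -0.1905, 0.0817]
ee_rot: [-3.108, -0.46, -0.0]
force: [-0.6, -0.5, 1.4]
width: 0.331
clock: 12.45
position: [0.4947, -0.189, 0.0817]
ee_rot: [-3.108, -0.458, -0.0]
force: [-0.3, 0.3, 0.4]
width: 0.326
q_tool 0.003542710224444301 pivot in tool [ 0.07352014  0.00302809 -0.02729095] F tool [-0.1 -0.4 -0.4]
```

View pics/scene10.png

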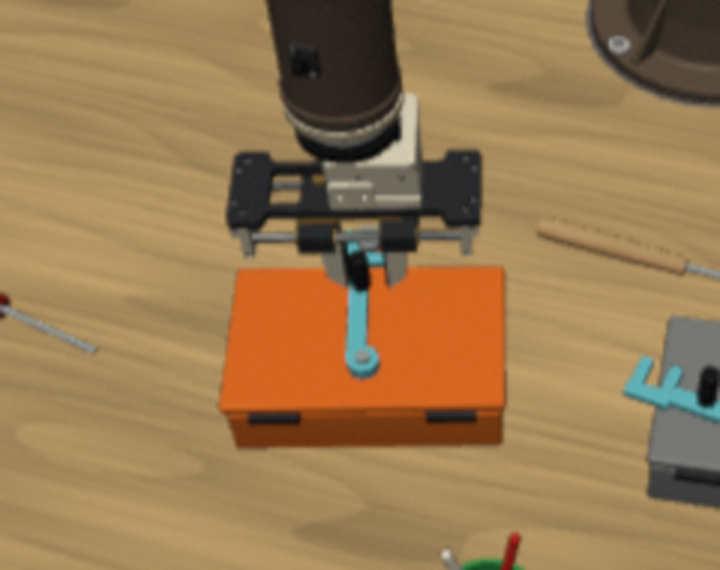

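The hook is nearly on the post. I'll press on in 1 mm steps until the stop shows in the force.

```bash
for i in 1; do python3 -m creep '[{"translation":[0,-0.0015,0],"rot":[0,0,0],"jaw":0.03},{"translation":[0,0,0],"rot":[0,0,0],"jaw":0.03}]'; done
python3 -m creep '[{"translation":[0,-0.001,0],"rot":[0,0,0],"jaw":0.03},{"translation":[0,0,0],"rot":[0,0,0],"jaw":0.03}]'
python3 -m creep '[{"translation":[0,-0.001,0],"rot":[0,0,0],"jaw":0.03},{"translation":[0,0,0],"rot":[0,0,0],"jaw":0.03}]'
```

```text
clock: 12.72
position: [0.4942, -0.1875, 0.0816]
ee_rot: [3.108, 0.457, -0.0]
force: [-0.2, -1.1, 0.1]
width: 0.324
clock: 12.88
position: [0.4942, -0.1874, 0.0817]
ee_rot: [3.107, 0.456, 0.001]
force: [0.5, -5.3, -2.6]
width: 0.327
clock: 13.05
position: [0.4942, -0.1873, 0.0818]
ee_rot: [3.105, 0.455, 0.001]
force: [2.5, -7.5, -5.7]
width: 0.328
```

The force rose to 7.5 N with no further motion, so the hook is at its stop. I back off to centre, open the jaws and lift.

```bash
python3 -m creep '[{"translation":[0,0.004,0],"rot":[0,0,0],"jaw":0.032},{"translation":[0,0.005,0],"rot":[0,0,0],"jaw":0.04},{"translation":[0,0,0],"rot":[0,0,0],"jaw":0.04},{"translation":[0,0,0],"rot":[0,0,0],"jaw":0.04},{"translation":[0,0,-0.01],"rot":[0,0,0],"jaw":0.04},{"translation":[0,0,-0.025],"rot":[0,0,0],"jaw":0.04},{"translation":[0,0,-0.035],"rot":[0,0,0],"jaw":0.04},{"translation":[0,0,-0.035],"rot":[0,0,0],"jaw":0.04},{"translation":[-0.035,0,0],"rot":[0,0,0],"jaw":0.04},{"translation":[-0.02,0,0],"rot":[0,0,0],"jaw":0.04},{"translation":[0,0,0],"rot":[0,0,0],"jaw":0.04},{"translation":[0,0,0],"rot":[0,0,0],"jaw":0.04}]'
python3 chk.py 11
python3 - <<'E'
from h import *
for c in("scene","top"):
    for t in("orange_pull","grey_pull","pen_cup"): print(c,t,[(d["location"],round(d["score"],2)) for d in optics.pinpoint(c,t)][:2])
print(proj("scene",np.array([.495,-.195,.1])),proj("top",np.array([.495,-.195,.1])))
E
```

```text
clock: 14.05
position: [0.4429, -0.21, 0.1873]
ee_rot: [-3.107, -0.454, -0.002]
force: [0.7, -0.5, -0.4]
width: 0.435
q_tool 0.0012300290783964218 pivot in tool [ 0.12903498 -0.00229297  0.07856609] F tool [0.5 0.7 0.4]
scene orange_pull [([247.2, 151.4], 0.95)]
scene grey_pull [([364.7, 187.7], 0.79)]
scene pen_cup [([294.9, 278.3], 0.6)]
top orange_pull [([401.3, 250.4], 0.94)]
top grey_pull [([260.0, 234.8], 0.59)]
top pen_cup [([307.5, 146.5], 0.85)]
[250.45046742 148.91431725] [395.86114397 247.15388993]
```

View pics/scene11.png

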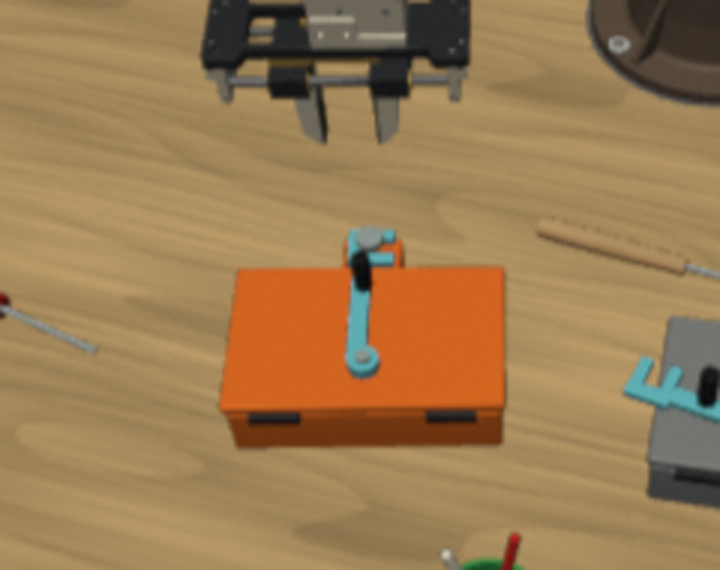

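The hook encloses the post under its head at (370,238), and the tool is clear of everything. The network's pull position is 3–6 px from the closed prediction, so I'll check the top view closely.

Run:
```python
from h import *
import cv2
im=optics.get_image("top")[190:290,340:460,::-1].copy(); im=cv2.resize(im,None,fx=6,fy=6,interpolation=cv2.INTER_CUBIC)
i2=optics.get_image("scene")[100:200,190:310,::-1].copy(); i2=cv2.resize(i2,None,fx=6,fy=6,interpolation=cv2.INTER_CUBIC)
x,y,w=.53247,-.18072,.28907
for q,col in((0,(0,255,0)),(.1,(255,255,255)),(.2,(255,0,255))):
    d=-np.array([np.cos(w+q),np.sin(w+q)]);n=np.array([np.sin(w+q),-np.cos(w+q)])
    v=np.array([.5660,-.1707])+.075*d+.003*n
    for J,c,o in((im,"top",[340,190]),(i2,"scene",[190,100])):
        u=(proj(c,np.array([*v,.114]))-o+.5)*6;cv2.circle(J,(int(u[0]),int(u[1])),4,col,-1);print(q,c,u)
cv2.imwrite("pics/top12.png",im);cv2.imwrite("pics/scene12.png",i2)
```

```text
0 top [345.55820699 344.15159111]
0 scene [362.41940119 273.61503642]
0.1 top [364.64748347 335.79507553]
0.1 scene [343.67735851 275.0628716 ]
0.2 top [382.72247172 325.54987586]
0.2 scene [325.06361559 277.91177901]
```

View pics/top12.png

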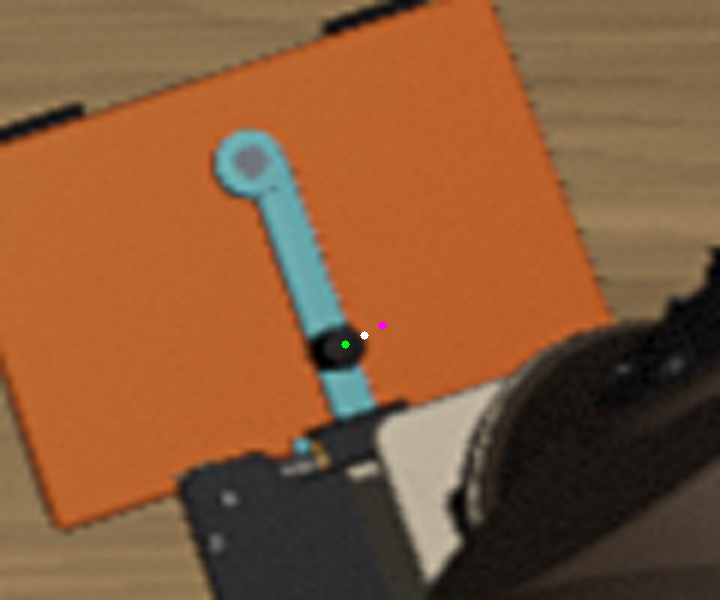

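View pics/scene12.png

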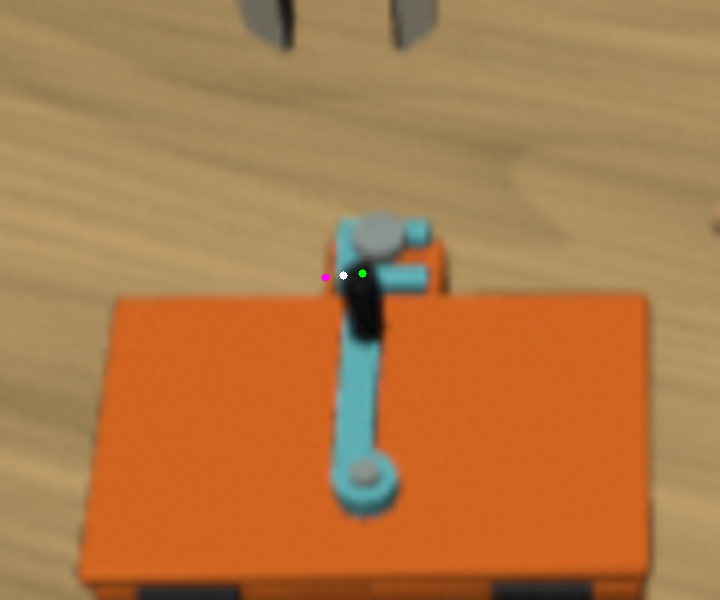

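Both views put the pull's top on the green q = 0 mark, within about 0.03 rad. The tips are well clear of the post and the arm is at rest, so I hand in.

Run:
```python
from cell import arm
o=arm.observe();print(o["clock"],abs(o["dq"]).max(),o["force"]);print(arm.sign_off())
```

```text
14.55 0.0042220648218082675 [-0.76495528 -0.33233983 -0.00180238]
the job is handed in; nothing more can be done
None
```

The orange case's hook is closed on its catch post and released. I handed the job in at 14.55 s of the 35 s allowed; the hand-in gives no verdict.

- **How:** I held the black pull loosely between the fingers and swung it along its arc. I pressed until the stop showed as about 7.5 N with no further motion, then opened the jaws, lifted clear and backed away.
- **First pass missed:** the fingertips passed above the pull and moved nothing. They were about 20 mm higher than the stated tool geometry implied; the picture showed it, and a slow descent that met no contact where the lid should have been agreed with it. I worked with that offset on the second pass.
- **Hook check:** in both camera views the pull's top lies within about 0.03 rad of where it should be when closed, against the limit of 0.175. The post head sits in the hook's mouth. The network's own point for the pull was 3–6 px away from this, so on that I relied on the picture.
- **Other things:** the pen cup's detections stayed within about 1.5 px of the start. The grey pull's moved under 1 px in the top view and about 4 px in the scene view (roughly 10 mm). The robot never went near either, so I put that down to detector noise.
- **Robot at hand-in:** the arm was at rest, touching nothing, with under 1 N at the wrist.

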